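Line up the reagent bottles by height

ROBOT

A 6-joint arm with a two-finger parallel gripper is mounted at the origin on the work surface. World frame = base frame: x ahead of the robot, y to its left, z up, the work surface at z = 0. Lengths are in m, angles in rad, forces in N, time in s.
With the tool pointing down it reaches from about 0.25 to 0.775 m from the base axis. Payload 4 kg.
Tool frame: the origin (TCP) lies on the centre line of the jaws, within the pads' length; the fingertips stand 25 mm ahead of it and the grasp point (between the pads) lies 6 mm ahead of it; z points along the fingers, y is the line along which they close (so a half turn about z gives the same grasp; the last joint's range is limited). The gripper opens to 94 mm and grips with 3 to 60 N. Pads are 16 mm wide; open, the fingers measure 119 mm over their backs; the gripper's body (75 mm by 177 mm) begins 78 mm behind the grasp point.
Start: joints at [1.122, 0.087, 1.371, -0, 1.684, -0.103], TCP at [0.186, 0.517, 0.231] pointing down, gripper open.
Joint ranges: [-3.1, 3.1], [-0.76, 2.03], [0.27, 2.55], [-1.08, 4.22], [0.17, 2.65], [-2.57, 2.57]. Speed limits (rad/s): [2.79, 2.79, 3.14, 3.14, 3.14, 3.14].

INTERFACE

Orientations are given as [roll, pitch, yaw] about the fixed x, y, z axes, in that order (R = Rz(yaw) Ry(pitch) Rx(roll)).
In Python, from bench import sensors, optics, ticket gives the robot as it stands.
- The arm moves only by the tool send_rows, never from a script. Its argument "rows" is a list of rows, each a list of 6 numbers: the shift along the world's x, y, z in mm, then the turn, a rotation vector about the world's x, y, z in rad. In form: [[x, y, z, wx, wy, wz], ...]. A call has 1 to 8 rows; each row shifts and turns the commanded pose from where the row before left it; what a row does not reach is not made up. A row lasts 1/12 s, in which the tool goes at most 41.7 mm and 7.16 degrees, less where a joint would pass 70% of its speed; a pose out of reach is approached as far as the arm can. A call is refused whole if a number of a shift passes 41.7 or a number of a turn 0.125, either way. A call with a gripper value outside its range is refused whole. "grip" is the finger opening in mm, from 0 to 94, set as the call begins (left out, the last holds). The fingers move at their own pace and stop on an object; the grip force is fixed at half the most. Time passes only in rows, so rows that do not move let the fingers close. It gives the time, the measured TCP pose, the force, the opening and the grip force at its end, in the units of the state.
- sensors.get_obs(): the state, without advancing time (a new reading comes with each control period).
- optics.snapshot(name): name is "scene" or "top" or "wrist"; returns the picture (400x640x3 uint8, red, green, blue); there is no depth.
- optics.camera_model(name): a dict with "vertical_fov" (degrees; the focal length in pixels is half the picture's height over the tangent of half this angle, whatever the lens; pixels are square), "cx", "cy" (the principal point, pixels), "R" (3x3) and "t" (3): a world point X has camera coordinates R X + t. Camera axes: x right, y down, z forward; pixel columns grow to the right and rows downward; lengths in m; the calibration is good to about 2 mm. The wrist camera is an equidistant fisheye: a pixel r from the principal point sees the ray r / f radians off the axis. A picture is of the moment at which its call begins: read the wrist's pose just before it. camera_model takes no time and is no camera call; for the wrist camera it gives the pose at the moment of the call.
- ticket.close_job(): hands the job in; it is judged then, once.
The state is a dict: "time": time; "joint_positions": joint angles; "qvel": joint speeds; "joint_torque": joint torques, N m; "tool_pos": TCP position; "ee_rot": TCP orientation; "wrist_force": force on the tool from outside, world axes, zero at the start; "wrist_torque": the same for the moment, N m; "width": finger opening in m; "finger_force": force on a finger pad.
Only numpy, scipy, OpenCV 4.12 (cv2) and the standard library are available. Lean on these libraries where they do the work, as an engineer would, in place of code of your own. Each camera call takes 0.05 s, during which the arm holds its last target. There are 200 camera calls.

TASK

Stand the four amber bottles on the four black pads of the tray, one centred on each pad, in order of height: the tallest on the pad next to the tray's upright white end plate, each next one shorter, and the shortest on the pad farthest from that plate. Keep the bottles upright and do not drop them, and leave the glass beaker that stands among them where it is.

Things in the scene. Friction and masses are not known exactly. Their poses are not given: they have to be found in the camera images.
- bottle_shortest: The shortest of four loose round amber glass bottles with white screw caps, standing upright on the bench: 70 mm tall in all, body 44 mm in diameter. Top 26 mm: stiff cap, 32 mm in diameter (on all four), good to grip from above; then 6 mm of neck, 26 mm wide; then a shoulder sloping down 10 mm to full width. Origin: centre of the underside; z along the bottle, up.
- bottle_second: The second shortest of four loose round amber glass bottles with white screw caps, standing upright on the bench: 88 mm tall in all, body 50 mm in diameter. Top 26 mm: stiff cap, 32 mm in diameter (on all four), good to grip from above; then 6 mm of neck, 26 mm wide; then a shoulder sloping down 10 mm to full width. Origin: centre of the underside; z along the bottle, up.
- bottle_third: The second tallest of four loose round amber glass bottles with white screw caps, standing upright on the bench: 106 mm tall in all, body 56 mm in diameter. Top 26 mm: stiff cap, 32 mm in diameter (on all four), good to grip from above; then 6 mm of neck, 26 mm wide; then a shoulder sloping down 10 mm to full width. Origin: centre of the underside; z along the bottle, up.
- bottle_tallest: The tallest of four loose round amber glass bottles with white screw caps, standing upright on the bench: 124 mm tall in all, body 62 mm in diameter. Top 26 mm: stiff cap, 32 mm in diameter (on all four), good to grip from above; then 6 mm of neck, 26 mm wide; then a shoulder sloping down 10 mm to full width. Origin: centre of the underside; z along the bottle, up.
- pad_a: One of four identical black rubber pads fixed in a straight row, 100 mm apart, on a fixed flat blue plastic tray (90 x 420 mm, top 10 mm above the bench): disc 72 mm in diameter, 4 mm thick. Origin: centre of its underside, on the tray; its top is 4 mm above. The row runs along its y axis in the order a, b, c, d; this is an end pad.
- pad_b: Another of four identical black rubber pads fixed in a straight row, 100 mm apart, on a fixed flat blue plastic tray (90 x 420 mm, top 10 mm above the bench): disc 72 mm in diameter, 4 mm thick. Origin: centre of its underside, on the tray; its top is 4 mm above. The row runs along its y axis in the order a, b, c, d; this is an inner pad.
- pad_c: Another of four identical black rubber pads fixed in a straight row, 100 mm apart, on a fixed flat blue plastic tray (90 x 420 mm, top 10 mm above the bench): disc 72 mm in diameter, 4 mm thick. Origin: centre of its underside, on the tray; its top is 4 mm above. The row runs along its y axis in the order a, b, c, d; this is an inner pad.
- pad_d: Another of four identical black rubber pads fixed in a straight row, 100 mm apart, on a fixed flat blue plastic tray (90 x 420 mm, top 10 mm above the bench): disc 72 mm in diameter, 4 mm thick. Origin: centre of its underside, on the tray; its top is 4 mm above. The row runs along its y axis in the order a, b, c, d; this is an end pad.
- end_plate: White upright plate fixed on one end of the tray (either end; it differs from start to start), 16 mm thick along the row, 90 mm wide, 60 mm high; the other end has only a low blue lip 8 mm high. Origin: centre of its underside, on the tray, 51 mm beyond the centre of the nearest pad.
- beaker: Loose empty glass beaker without a handle, open at the top, 60 mm in diameter at the rim, 75 mm tall, standing on the bench in the same row as the bottles; to be left alone. Origin: centre of its underside.

How it is judged:
At the end, for the whole second after the job is handed in: Each bottle stands upright (within about 6 degrees), at rest and released on its own pad, its centre within 12 mm of the pad's centre: the tallest on the pad beside the white end plate, then the second tallest, the second shortest, and the shortest on the pad farthest from the plate (((horizontal distance between end_plate and pad_a below 0.12 m and horizontal distance between bottle_tallest and pad_a below 0.012 m and horizontal distance between bottle_third and pad_b below 0.012 m and horizontal distance between bottle_second and pad_c below 0.012 m and horizontal distance between bottle_shortest and pad_d below 0.012 m) or (horizontal distance between end_plate and pad_d below 0.12 m and horizontal distance between bottle_tallest and pad_d below 0.012 m and horizontal distance between bottle_third and pad_c below 0.012 m and horizontal distance between bottle_second and pad_b below 0.012 m and horizontal distance between bottle_shortest and pad_a below 0.012 m)) and height (world z) of bottle_tallest between 0.01 and 0.018 m and angle between each of bottle_tallest, bottle_third, bottle_second, bottle_shortest's own z axis and vertical below 0.1 rad and linear speed of each of bottle_tallest, bottle_third, bottle_second, bottle_shortest below 0.02 m/s and height (world z) of bottle_third between 0.01 and 0.018 m and height (world z) of bottle_second between 0.01 and 0.018 m and height (world z) of bottle_shortest between 0.01 and 0.018 m); the robot touches nothing.
It fails at once if the beaker is pushed more than 15 mm or tipped over (distance of beaker from where it was at the start of the episode above 0.015 m or angle between beaker's own z axis and vertical above 0.4 rad).
It fails at once if a bottle is tipped more than about 35 degrees from upright (angle between any of bottle_tallest, bottle_third, bottle_second, bottle_shortest's own z axis and vertical above 0.6 rad).
It fails at once if a bottle is dropped or thrown (moves faster than 0.7 m/s, a fall of about 25 mm, with no finger on it) ((linear speed of bottle_tallest above 0.7 m/s and contact force between the fingers and bottle_tallest below 0.05 N) or (linear speed of bottle_third above 0.7 m/s and contact force between the fingers and bottle_third below 0.05 N) or (linear speed of bottle_second above 0.7 m/s and contact force between the fingers and bottle_second below 0.05 N) or (linear speed of bottle_shortest above 0.7 m/s and contact force between the fingers and bottle_shortest below 0.05 N)).
It also fails if it takes over 93 s, if anything falls off the work surface, if the arm or the gripper's body presses on something with over 40 N, if the wrist force passes 120 N, or if a joint passes its speed limit or range.

## Working session

There is one attempt and no reset: what is moved stays moved. The work goes in short steps, Python scripts to look and compute and a tool call to move; the robot and the scene stay as the last step left them, time stands still between calls to the robot, and variables do not carry over. Pictures are saved under pics/ and viewed, at most 14 in all, crops included, and the job is handed in when it is done.

Besides the shell and the picture viewer there is one more tool, called after ">>>" as name([rows], argument=value, ...), one row to a line, values as JSON. send_rows: Moves the arm, as the interface text tells. Its arguments: {"type":"object","properties":{"rows":{"type":"array"},"grip":{"type":"number"}},"required":["rows"]}

```bash
mkdir -p pics; python3 - <<'E'
from bench import sensors, optics
import cv2,numpy as np
o=sensors.get_obs();print({k:np.round(o[k],3) for k in('time','tool_pos','ee_rot','width')})
for n in('scene','top'):
    m=optics.camera_model(n);print(n,m)
    cv2.imwrite(f'pics/{n}0.png',optics.snapshot(n)[:,:,::-1])
E
```

```text
{'time': np.float64(0.0), 'tool_pos': array([0.186, 0.517, 0.229]), 'ee_rot': array([-3.139, -0.   ,  2.796]), 'width': np.float64(0.094)}
scene {'vertical_fov': 42.223431866197366, 'cx': 326.13374790766596, 'cy': 203.82063944949417, 'R': array([[ 0.47165418,  0.88178099, -0.00214752],
       [ 0.70407167, -0.37806358, -0.60112479],
       [-0.53087231,  0.28201102, -0.79915229]]), 't': array([-0.26734177, -0.3534795 ,  1.52762896])}
top {'vertical_fov': 42.31588349616206, 'cx': 314.47609580210735, 'cy': 195.03815902844372, 'R': array([[ 0.05507546, -0.99847294,  0.00429848],
       [-0.97587884, -0.054739  , -0.21133888],
       [ 0.21125145,  0.00744479, -0.9774034 ]]), 't': array([-0.0175042 ,  0.56337809,  1.14596998])}
```

View pics/scene0.png

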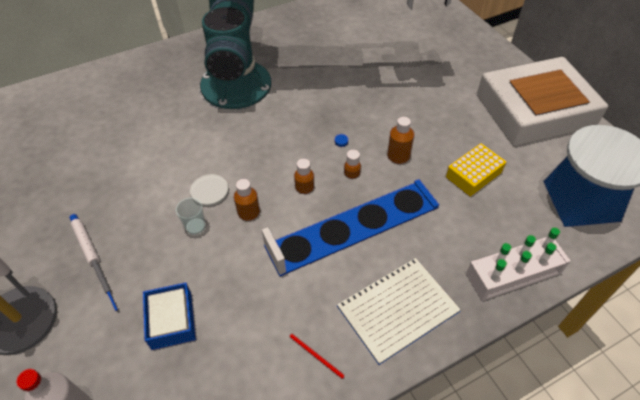

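View pics/top0.png

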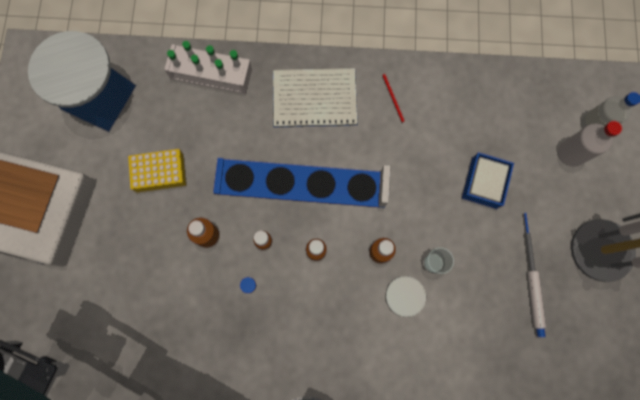

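The bottles in the top view, left to right, have caps at (208,226) tallest, (262,237) shortest, (317,246) second and (386,247) third. The beaker is at (437,261). Pads are at (239,177), (280,180), (321,184) and (361,187), and the white plate is at the right end (385,187). The scene view agrees: caps at (404,125), (353,157), (303,166) and (243,187).

```bash
cat > h.py <<'E'
import cv2,numpy as np
from bench import optics
def ray(m,u,v):
    f=200/np.tan(np.radians(m['vertical_fov'])/2); R=np.array(m['R']);t=np.array(m['t'])
    d=R.T@np.array([(u-m['cx'])/f,(v-m['cy'])/f,1]); return -R.T@t,d/np.linalg.norm(d)
def plane(m,uv,z):
    c,d=ray(m,*uv); return c+d*(z-c[2])/d[2]
def tri(rays):
    A=0;b=0
    for c,d in rays: P=np.eye(3)-np.outer(d,d);A=A+P;b=b+P@c
    X=np.linalg.solve(A,b); return X,max(np.linalg.norm((np.eye(3)-np.outer(d,d))@(X-c)) for c,d in rays)
def blob(mask,u,v,r=16):
    mask=mask.astype(np.uint8); n,l,s,c=cv2.connectedComponentsWithStats(mask)
    w=[i for i in range(1,n) if s[i,4]>15]; i=min(w,key=lambda i:np.hypot(*(c[i]-[u,v])))
    return c[i],s[i]
def masks(img):
    h=cv2.cvtColor(img,cv2.COLOR_RGB2HSV).astype(int)
    white=(h[...,1]<60)&(h[...,2]>150); black=(h[...,2]<60)
    return white,black
E
python3 - <<'E'
from h import *
S=cv2.imread('pics/scene0.png')[:,:,::-1].copy();T=cv2.imread('pics/top0.png')[:,:,::-1].copy()
ms,mt=[optics.camera_model(n) for n in('scene','top')]
ws,bs=masks(S);wt,bt=masks(T)
for n,a,b in [('tallest',(404,125),(208,226)),('shortest',(353,157),(262,237)),('second',(303,166),(317,246)),('third',(243,187),(386,247))]:
    p,s=blob(ws,*a);q,s2=blob(wt,*b);X,e=tri([ray(ms,*p),ray(mt,*q)])
    print(n,p.round(1),s,q.round(1),s2,X.round(4),round(e,4))
for a,b in [((409,201),(239,177)),((372,216),(280,180)),((335,232),(321,184)),((295,248),(361,187))]:
    p,s=blob(bs,*a);q,s2=blob(bt,*b);X,e=tri([ray(ms,*p),ray(mt,*q)])
    print('pad',p.round(1),s,q.round(1),s2,X.round(4),round(e,4),plane(mt,q,.014).round(4),plane(ms,p,.014).round(4))
print('beaker',plane(mt,(437,261),.075),plane(mt,(431,264),0))
E
```

```text
tallest [391.7 119.2] [364 102  52  37 592] [195.3 227.3] [189 221  14  13 142] [0.4568 0.2535 0.1328] 0.0133
shortest [322.  146.3] [313 137  20  18 103] [260.1 237. ] [254 231  13  13 134] [0.4406 0.0948 0.1089] 0.0344
second [322.  146.3] [313 137  20  18 103] [316.  246.5] [310 240  13  13 133] [0.4456 0.0264 0.1342] 0.0248
third [243.2 126.7] [241 123   5   7  21] [386. 247.] [380 241  13  13 142] [ 0.4295 -0.1245  0.2557] 0.0053
pad [408.  200.9] [395 190  27  22 468] [239.  177.3] [226 165  27  26 564] [0.6088 0.2018 0.0096] 0.0005 [0.6075 0.2006 0.014 ] [0.6115 0.1999 0.014 ]
pad [372.  216.1] [359 205  28  23 506] [279.8 180.4] [267 168  27  26 567] [0.6064 0.1014 0.0099] 0.0006 [0.6051 0.1005 0.014 ] [0.6089 0.1003 0.014 ]
pad [334.4 232. ] [321 220  28  25 543] [320.6 183.7] [307 171  28  26 571] [0.6038 0.0014 0.0095] 0.0006 [0.6025 0.0008 0.014 ] [6.066e-01 5.000e-04 1.400e-02]
pad [295.3 248.5] [281 236  29  26 575] [361.4 187. ] [348 174  28  27 574] [ 0.6011 -0.0984  0.0096] 0.0009 [ 0.5998 -0.0989  0.014 ] [ 0.604  -0.0987  0.014 ]
beaker [ 0.42439801 -0.26933231  0.075     ] [ 0.42392006 -0.27271514  0.        ]
```

```bash
python3 - <<'E'
from h import *
S=cv2.imread('pics/scene0.png')[:,:,::-1].copy()
ms,mt=[optics.camera_model(n) for n in('scene','top')]
g=cv2.cvtColor(S,cv2.COLOR_RGB2HSV).astype(int)
for n,a,q,h in [('tallest',(404,125),(195.3,227.3),.124),('shortest',(353,157),(260.1,237),.07),('second',(303,166),(316,246.5),.088),('third',(243,187),(386,247),.106)]:
    w=np.zeros(g.shape[:2],bool);w[a[1]-12:a[1]+13,a[0]-12:a[0]+13]=1
    m=w&(g[...,2]>185)&(g[...,1]<60)
    p,s=blob(m,*a)
    X,e=tri([ray(ms,*p),ray(mt,*q)])
    print(n,p.round(1),s,X.round(4),round(e,4),plane(mt,q,h-.003).round(4),plane(ms,p,h-.008).round(4))
E
```

```text
tallest [403.7 120.7] [398 117  13   9  89] [0.4638 0.269  0.1223] 0.0003 [0.4639 0.269  0.121 ] [0.4587 0.2736 0.116 ]
shortest [352.8 153.8] [347 150  13   9  94] [0.4574 0.1324 0.0679] 0.0004 [0.4574 0.1321 0.067 ] [0.4529 0.1357 0.062 ]
second [302.9 162.9] [297 158  13  10 103] [0.4408 0.0044 0.0866] 0.0007 [0.4407 0.0037 0.085 ] [0.4357 0.0074 0.08  ]
third [242.4 183.6] [236 179  14  10 118] [ 0.4462 -0.1496  0.1043] 0.0006 [ 0.4461 -0.1503  0.103 ] [ 0.4413 -0.1478  0.098 ]
```

>>> send_rows([
  [15,-13,0,0,0,0],
  [30,-27,0,0,0,0],
  [30,-27,0,0,0,0],
  [30,-27,0,0,0,0],
  [30,-27,0,0,0,0],
  [30,-27,0,0,0,0],
  [30,-27,0,0,0,0],
  [30,-27,0,0,0,0],
])

```text
time: 0.77
tool_pos: [0.4123, 0.3138, 0.2301]
ee_rot: [-3.141, -0.0, 2.796]
wrist_force: [-0.1, 0.4, -0.1]
width: 0.0943
finger_force: 0.0
```

>>> send_rows([
  [30,-26,0,0,0,0],
  [15,-13,0,0,0,0],
  [8,-7,0,0,0,0],
  [0,0,0,0,0,0],
  [0,0,0,0,0,0],
], grip=70)

```text
time: 1.18
tool_pos: [0.4639, 0.2698, 0.2301]
ee_rot: [-3.141, -0.002, 2.796]
wrist_force: [-0.5, -0.4, 0.6]
width: 0.0703
finger_force: 0.0
```

```bash
python3 - <<'E'
from bench import sensors, optics
import cv2,numpy as np
m=optics.camera_model('wrist');print(m)
cv2.imwrite('pics/w0.png',optics.snapshot('wrist')[:,:,::-1])
f=200/np.tan(np.radians(m['vertical_fov'])/2)
for X in ([.464,.269,.124],[.464,.269,0],[.457,.132,.07]):
    c=np.array(m['R'])@X+m['t'];r=np.hypot(c[0],c[1]);th=np.arctan2(r,c[2]);print(m['cx']+f*th*c[0]/r,m['cy']+f*th*c[1]/r)
E
```

```text
{'vertical_fov': 65.70646984690485, 'cx': 322.67327353114945, 'cy': 194.97861892322274, 'R': array([[ 3.39557440e-01,  9.40585266e-01,  3.18663608e-04],
       [ 9.13392031e-01, -3.29821342e-01,  2.38606119e-01],
       [ 2.24534502e-01, -8.07294183e-02, -9.71116377e-01]]), 't': array([-0.411981  , -0.35925606,  0.30786472])}
321.1022136444948 201.20029637426836
321.5568108203093 175.83028253946995
205.22521482101854 222.72374018193563
```

View pics/w0.png

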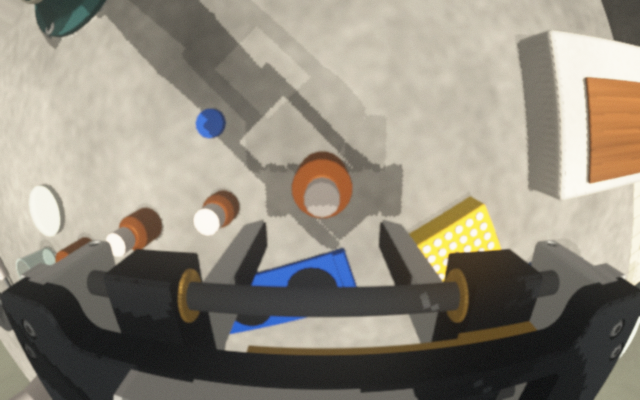

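The wrist view shows the tallest bottle's cap at (321,197), with (321,201) predicted, so the position holds to about 2 mm.

>>> send_rows([
  [-1,0,-15,0,0,0],
  [0,0,-25,0,0,0],
  [0,0,-25,0,0,0],
  [0,0,-20,0,0,0],
  [0,0,-13,0,0,0],
  [0,0,-8,0,0,0],
  [0,0,0,0,0,0],
  [0,0,0,0,0,0],
])

```text
time: 1.9
tool_pos: [0.4628, 0.2704, 0.1249]
ee_rot: [3.141, 0.0, 2.798]
wrist_force: [-0.5, -0.2, 0.8]
width: 0.0702
finger_force: 0.0
```

>>> send_rows([
  [0,0,0,0,0,0],
  [0,0,0,0,0,0],
  [0,0,0,0,0,0],
  [0,0,0,0,0,0],
  [0,0,0,0,0,0],
  [0,0,0,0,0,0],
], grip=20)

```text
time: 2.4
tool_pos: [0.4636, 0.2694, 0.1248]
ee_rot: [3.141, 0.0, 2.796]
wrist_force: [0.7, 0.7, 0.3]
width: 0.0336
finger_force: 0.0
```

>>> send_rows([
  [0,0,0,0,0,0],
  [0,0,0,0,0,0],
  [0,0,0,0,0,0],
])

```text
time: 2.65
tool_pos: [0.4635, 0.2693, 0.1247]
ee_rot: [-3.142, 0.0, 2.796]
wrist_force: [-0.8, -2.1, 1.4]
width: 0.0313
finger_force: 30.0
```

>>> send_rows([
  [0,0,5,0,0,0],
  [0,0,10,0,0,0],
  [0,0,15,0,0,0],
  [0,0,20,0,0,0],
  [0,0,20,0,0,0],
  [0,0,20,0,0,0],
  [0,0,10,0,0,0],
  [0,0,5,0,0,0],
])

```text
time: 3.32
tool_pos: [0.4642, 0.2699, 0.232]
ee_rot: [3.139, 0.003, 2.796]
wrist_force: [0.0, -0.8, -2.2]
width: 0.0316
finger_force: 30.0
```

>>> send_rows([
  [4,-9,0,0,0,0],
  [8,-19,0,0,0,0],
  [12,-31,0,0,0,0],
  [12,-31,0,0,0,0],
  [12,-31,0,0,0,0],
  [12,-31,0,0,0,0],
  [12,-31,0,0,0,0],
  [12,-31,0,0,0,0],
])

```text
time: 3.98
tool_pos: [0.547, 0.0531, 0.2275]
ee_rot: [-3.14, -0.003, 2.795]
wrist_force: [0.1, 0.4, -3.1]
width: 0.0311
finger_force: 30.0
```

>>> send_rows([
  [12,-31,0,0,0,0],
  [12,-31,0,0,0,0],
  [11,-31,0,0,0,0],
  [10,-31,0,0,0,0],
  [6,-20,0,0,0,0],
  [3,-10,0,0,0,0],
  [0,0,0,0,0,0],
  [0,0,0,0,0,0],
])

```text
time: 4.65
tool_pos: [0.6008, -0.0983, 0.2281]
ee_rot: [3.141, -0.003, 2.795]
wrist_force: [-1.4, 0.7, -3.4]
width: 0.0313
finger_force: 30.0
```

>>> send_rows([
  [0,0,-10,0,0,0],
  [0,0,-20,0,0,0],
  [0,0,-20,0,0,0],
  [0,0,-18,0,0,0],
  [0,0,-10,0,0,0],
  [0,0,-8,0,0,0],
  [0,0,-2,0,0,0],
  [0,0,0,0,0,0],
])

```text
time: 5.32
tool_pos: [0.6013, -0.0979, 0.1413]
ee_rot: [3.141, -0.001, 2.797]
wrist_force: [-1.4, 0.2, -1.2]
width: 0.0314
finger_force: 30.0
```

>>> send_rows([
  [0,0,-1,0,0,0],
  [0,0,0,0,0,0],
  [0,0,0,0,0,0],
])

```text
time: 5.57
tool_pos: [0.602, -0.0987, 0.1417]
ee_rot: [3.141, 0.002, 2.796]
wrist_force: [0.3, -0.3, -2.6]
width: 0.0317
finger_force: 30.0
```

>>> send_rows([
  [0,0,-1,0,0,0],
  [0,0,-1,0,0,0],
  [0,0,0,0,0,0],
  [0,0,0,0,0,0],
])

```text
time: 5.9
tool_pos: [0.6016, -0.0987, 0.1387]
ee_rot: [3.142, 0.001, 2.796]
wrist_force: [0.7, -0.1, -1.8]
width: 0.0314
finger_force: 30.0
```

Open, to 62 mm only.

>>> send_rows([
  [0,0,0,0,0,0],
  [0,0,0,0,0,0],
  [0,0,0,0,0,0],
  [0,0,0,0,0,0],
  [0,0,0,0,0,0],
  [0,0,0,0,0,0],
], grip=64)

```text
time: 6.4
tool_pos: [0.6015, -0.0985, 0.1387]
ee_rot: [3.141, 0.0, 2.796]
wrist_force: [-0.7, 0.6, 0.3]
width: 0.0637
finger_force: 0.0
```

>>> send_rows([
  [0,0,5,0,0,0],
  [0,0,15,0,0,0],
  [0,0,25,0,0,0],
  [0,0,25,0,0,0],
  [0,0,15,0,0,0],
  [0,0,5,0,0,0],
  [0,0,0,0,0,0],
])

```text
time: 6.98
tool_pos: [0.6023, -0.0987, 0.2308]
ee_rot: [3.141, 0.004, 2.796]
wrist_force: [-0.4, 0.5, 0.5]
width: 0.0639
finger_force: 0.0
```

```bash
python3 - <<'E'
from h import *
S=optics.snapshot('scene');T=optics.snapshot('top')
cv2.imwrite('pics/c1.png',np.hstack([S[100:300,200:460],T[100:300,160:470]])[:,:,::-1])
E
```

```text
(no output)
```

View pics/c1.png

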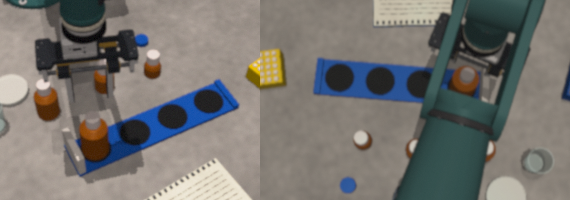

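The tallest stands upright on the pad by the plate (left crop (95,138)). Next is the third, at (0.446,-0.150).

>>> send_rows([
  [-13,-4,0,0,0,0],
  [-26,-9,0,0,0,0],
  [-30,-10,0,0,0,0],
  [-30,-10,0,0,0,0],
  [-30,-10,0,0,0,0],
  [-18,-5,0,0,0,0],
  [-9,-3,0,0,0,0],
  [0,0,0,0,0,0],
], grip=70)

```text
time: 7.75
tool_pos: [0.4438, -0.1498, 0.2274]
ee_rot: [3.141, -0.002, 2.794]
wrist_force: [0.3, 0.4, -0.2]
width: 0.0705
finger_force: 0.0
```

>>> send_rows([
  [0,0,-15,0,0,0],
  [0,0,-25,0,0,0],
  [0,0,-30,0,0,0],
  [0,0,-25,0,0,0],
  [0,0,-15,0,0,0],
  [0,0,-10,0,0,0],
  [0,0,-3,0,0,0],
  [0,0,0,0,0,0],
])

```text
time: 8.42
tool_pos: [0.4456, -0.1491, 0.1046]
ee_rot: [3.141, -0.002, 2.796]
wrist_force: [0.5, 0.2, 0.3]
width: 0.0699
finger_force: 0.0
```

>>> send_rows([
  [0,0,1,0,0,0],
  [0,0,0,0,0,0],
  [0,0,0,0,0,0],
  [0,0,0,0,0,0],
  [0,0,0,0,0,0],
  [0,0,0,0,0,0],
  [0,0,0,0,0,0],
  [0,0,0,0,0,0],
], grip=20)

```text
time: 9.08
tool_pos: [0.4456, -0.1496, 0.1068]
ee_rot: [3.141, 0.001, 2.796]
wrist_force: [0.6, 0.2, 2.1]
width: 0.0315
finger_force: 30.0
```

>>> send_rows([
  [0,0,0,0,0,0],
  [0,0,0,0,0,0],
  [0,0,5,0,0,0],
  [0,0,15,0,0,0],
  [0,0,20,0,0,0],
  [0,0,20,0,0,0],
  [0,0,15,0,0,0],
  [0,0,5,0,0,0],
])

```text
time: 9.75
tool_pos: [0.4464, -0.15, 0.1891]
ee_rot: [-3.141, 0.004, 2.796]
wrist_force: [0.9, -0.3, -1.2]
width: 0.0313
finger_force: 30.0
```

>>> send_rows([
  [6,6,0,0,0,0],
  [13,13,0,0,0,0],
  [22,21,0,0,0,0],
  [22,21,0,0,0,0],
  [22,21,0,0,0,0],
  [22,21,0,0,0,0],
  [22,21,0,0,0,0],
  [15,14,0,0,0,0],
])

```text
time: 10.42
tool_pos: [0.5903, -0.0086, 0.1839]
ee_rot: [3.141, -0.003, 2.798]
wrist_force: [-0.4, -0.2, -1.1]
width: 0.0313
finger_force: 30.0
```

>>> send_rows([
  [9,8,0,0,0,0],
  [5,5,0,0,0,0],
  [0,0,-10,0,0,0],
  [0,0,-20,0,0,0],
  [0,0,-18,0,0,0],
  [0,0,-10,0,0,0],
  [0,0,-5,0,0,0],
  [0,0,0,0,0,0],
])

```text
time: 11.08
tool_pos: [0.6024, 0.0008, 0.1225]
ee_rot: [-3.141, -0.002, 2.795]
wrist_force: [0.2, -0.2, -1.9]
width: 0.0315
finger_force: 30.0
```

>>> send_rows([
  [0,0,0,0,0,0],
  [0,0,0,0,0,0],
])

```text
time: 11.25
tool_pos: [0.6039, 0.001, 0.1245]
ee_rot: [3.141, 0.002, 2.795]
wrist_force: [0.7, 0.1, -2.0]
width: 0.0314
finger_force: 30.0
```

>>> send_rows([
  [0,0,-1,0,0,0],
  [0,0,-1,0,0,0],
  [0,0,-1,0,0,0],
  [0,0,0,0,0,0],
  [0,0,0,0,0,0],
])

```text
time: 11.67
tool_pos: [0.6037, 0.0015, 0.1209]
ee_rot: [3.141, 0.001, 2.796]
wrist_force: [-0.2, 0.7, 0.6]
width: 0.0314
finger_force: 30.0
```

>>> send_rows([
  [0,0,0,0,0,0],
  [0,0,0,0,0,0],
  [0,0,0,0,0,0],
  [0,0,0,0,0,0],
  [0,0,0,0,0,0],
  [0,0,0,0,0,0],
], grip=64)

```text
time: 12.17
tool_pos: [0.6034, 0.0014, 0.1205]
ee_rot: [3.142, -0.0, 2.796]
wrist_force: [-1.3, -0.4, 0.1]
width: 0.0636
finger_force: 0.0
```

>>> send_rows([
  [0,0,5,0,0,0],
  [0,0,15,0,0,0],
  [0,0,20,0,0,0],
  [0,0,20,0,0,0],
  [0,0,12,0,0,0],
  [0,0,0,0,0,0],
])

```text
time: 12.67
tool_pos: [0.6052, 0.0013, 0.1968]
ee_rot: [3.14, 0.007, 2.796]
wrist_force: [0.0, -0.5, 0.9]
width: 0.0636
finger_force: 0.0
```

>>> send_rows([
  [-14,0,0,0,0,0],
  [-26,1,0,0,0,0],
  [-30,1,0,0,0,0],
  [-30,1,0,0,0,0],
  [-30,0,0,0,0,0],
  [-20,0,0,0,0,0],
  [-13,0,0,0,0,0],
  [0,0,0,0,0,0],
], grip=70)

```text
time: 13.33
tool_pos: [0.4381, 0.0047, 0.1917]
ee_rot: [-3.141, -0.002, 2.796]
wrist_force: [-0.2, 0.2, -0.1]
width: 0.0703
finger_force: 0.0
```

>>> send_rows([
  [0,0,-12,0,0,0],
  [0,0,-22,0,0,0],
  [0,0,-25,0,0,0],
  [0,0,-22,0,0,0],
  [0,0,-14,0,0,0],
  [0,0,-9,0,0,0],
  [0,0,0,0,0,0],
  [0,0,0,0,0,0],
])

```text
time: 14.0
tool_pos: [0.4406, 0.0044, 0.0878]
ee_rot: [-3.141, -0.001, 2.796]
wrist_force: [0.8, 0.4, 1.2]
width: 0.07
finger_force: 0.0
```

>>> send_rows([
  [0,0,1,0,0,0],
  [0,0,0,0,0,0],
  [0,0,0,0,0,0],
  [0,0,0,0,0,0],
  [0,0,0,0,0,0],
  [0,0,0,0,0,0],
  [0,0,0,0,0,0],
  [0,0,0,0,0,0],
], grip=20)

```text
time: 14.67
tool_pos: [0.4406, 0.0045, 0.0898]
ee_rot: [3.141, 0.001, 2.796]
wrist_force: [-0.2, 0.6, 1.7]
width: 0.0311
finger_force: 30.0
```

>>> send_rows([
  [0,0,0,0,0,0],
  [0,0,0,0,0,0],
  [0,0,5,0,0,0],
  [0,0,15,0,0,0],
  [0,0,20,0,0,0],
  [0,0,20,0,0,0],
  [0,0,15,0,0,0],
  [0,0,5,0,0,0],
])

```text
time: 15.33
tool_pos: [0.4415, 0.0043, 0.1721]
ee_rot: [3.141, 0.004, 2.796]
wrist_force: [0.3, -0.7, -0.4]
width: 0.0316
finger_force: 30.0
```

>>> send_rows([
  [7,4,0,0,0,0],
  [14,8,0,0,0,0],
  [23,13,0,0,0,0],
  [23,13,0,0,0,0],
  [23,14,0,0,0,0],
  [23,14,0,0,0,0],
  [23,14,0,0,0,0],
  [16,9,0,0,0,0],
])

```text
time: 16.0
tool_pos: [0.5935, 0.0952, 0.1666]
ee_rot: [-3.141, -0.003, 2.797]
wrist_force: [0.2, 0.1, -1.2]
width: 0.0316
finger_force: 30.0
```

>>> send_rows([
  [9,5,0,0,0,0],
  [5,3,0,0,0,0],
  [0,0,-10,0,0,0],
  [0,0,-20,0,0,0],
  [0,0,-18,0,0,0],
  [0,0,-10,0,0,0],
  [0,0,-5,0,0,0],
  [0,0,0,0,0,0],
])

```text
time: 16.67
tool_pos: [0.6053, 0.1011, 0.1053]
ee_rot: [-3.14, -0.002, 2.795]
wrist_force: [0.8, -0.4, -2.1]
width: 0.0315
finger_force: 30.0
```

>>> send_rows([
  [0,0,-1,0,0,0],
  [0,0,-1,0,0,0],
  [0,0,-1,0,0,0],
  [0,0,0,0,0,0],
  [0,0,0,0,0,0],
])

```text
time: 17.08
tool_pos: [0.6067, 0.1014, 0.1039]
ee_rot: [3.141, 0.001, 2.796]
wrist_force: [0.4, 0.6, -0.8]
width: 0.031
finger_force: 30.0
```

>>> send_rows([
  [0,0,0,0,0,0],
  [0,0,0,0,0,0],
  [0,0,0,0,0,0],
  [0,0,0,0,0,0],
  [0,0,0,0,0,0],
  [0,0,0,0,0,0],
], grip=64)

```text
time: 17.58
tool_pos: [0.6065, 0.1015, 0.1036]
ee_rot: [3.141, 0.0, 2.796]
wrist_force: [0.4, 0.7, -0.1]
width: 0.0631
finger_force: 0.0
```

>>> send_rows([
  [0,0,5,0,0,0],
  [0,0,15,0,0,0],
  [0,0,20,0,0,0],
  [0,0,20,0,0,0],
  [0,0,12,0,0,0],
  [0,0,0,0,0,0],
])

```text
time: 18.08
tool_pos: [0.6083, 0.1016, 0.1799]
ee_rot: [3.138, 0.007, 2.796]
wrist_force: [0.4, -0.4, -0.1]
width: 0.0643
finger_force: 0.0
```

>>> send_rows([
  [-12,3,0,0,0,0],
  [-24,5,0,0,0,0],
  [-28,6,0,0,0,0],
  [-28,6,0,0,0,0],
  [-28,6,0,0,0,0],
  [-18,3,0,0,0,0],
  [-11,2,0,0,0,0],
  [0,0,0,0,0,0],
], grip=70)

```text
time: 18.75
tool_pos: [0.4556, 0.1328, 0.175]
ee_rot: [-3.141, -0.001, 2.797]
wrist_force: [0.3, -0.3, -0.0]
width: 0.0701
finger_force: 0.0
```

>>> send_rows([
  [0,0,-12,0,0,0],
  [0,0,-22,0,0,0],
  [0,0,-25,0,0,0],
  [0,0,-20,0,0,0],
  [0,0,-12,0,0,0],
  [0,0,-6,0,0,0],
  [0,0,0,0,0,0],
  [0,0,0,0,0,0],
])

```text
time: 19.42
tool_pos: [0.458, 0.1322, 0.0781]
ee_rot: [-3.141, -0.0, 2.795]
wrist_force: [0.9, 0.0, -0.6]
width: 0.0701
finger_force: 0.0
```

Target z is 0.070–0.071, so 7 mm lower.

>>> send_rows([
  [-1,0,-4,0,0,0],
  [0,0,-3,0,0,0],
  [0,0,0,0,0,0],
])

```text
time: 19.67
tool_pos: [0.4566, 0.1324, 0.0715]
ee_rot: [3.141, 0.0, 2.796]
wrist_force: [-0.0, -0.4, 0.7]
width: 0.0702
finger_force: 0.0
```

>>> send_rows([
  [0,0,0,0,0,0],
  [0,0,0,0,0,0],
  [0,0,0,0,0,0],
  [0,0,0,0,0,0],
  [0,0,0,0,0,0],
  [0,0,0,0,0,0],
  [0,0,0,0,0,0],
  [0,0,0,0,0,0],
], grip=20)

```text
time: 20.33
tool_pos: [0.4565, 0.1325, 0.0716]
ee_rot: [3.141, 0.0, 2.796]
wrist_force: [0.8, 1.2, -0.0]
width: 0.0316
finger_force: 30.0
```

>>> send_rows([
  [0,0,0,0,0,0],
  [0,0,0,0,0,0],
  [0,0,5,0,0,0],
  [0,0,15,0,0,0],
  [0,0,20,0,0,0],
  [0,0,20,0,0,0],
  [0,0,15,0,0,0],
  [0,0,5,0,0,0],
])

```text
time: 21.0
tool_pos: [0.4579, 0.1327, 0.1547]
ee_rot: [3.139, 0.005, 2.796]
wrist_force: [1.0, -0.8, -0.7]
width: 0.0312
finger_force: 30.0
```

>>> send_rows([
  [6,3,0,0,0,0],
  [13,6,0,0,0,0],
  [21,9,0,0,0,0],
  [21,10,0,0,0,0],
  [21,10,0,0,0,0],
  [21,10,0,0,0,0],
  [21,9,0,0,0,0],
  [15,6,0,0,0,0],
])

```text
time: 21.67
tool_pos: [0.5964, 0.1963, 0.1489]
ee_rot: [-3.14, -0.002, 2.796]
wrist_force: [-0.0, -0.6, -1.0]
width: 0.0315
finger_force: 30.0
```

>>> send_rows([
  [9,4,0,0,0,0],
  [5,2,0,0,0,0],
  [0,0,-10,0,0,0],
  [0,0,-20,0,0,0],
  [0,0,-18,0,0,0],
  [0,0,-10,0,0,0],
  [0,0,-5,0,0,0],
  [0,0,0,0,0,0],
])

```text
time: 22.33
tool_pos: [0.6083, 0.2011, 0.0872]
ee_rot: [-3.14, -0.002, 2.796]
wrist_force: [-0.2, 0.2, -0.7]
width: 0.0314
finger_force: 30.0
```

>>> send_rows([
  [0,0,-1,0,0,0],
  [0,0,-1,0,0,0],
  [0,0,-1,0,0,0],
  [0,0,0,0,0,0],
  [0,0,0,0,0,0],
])

```text
time: 22.75
tool_pos: [0.6096, 0.2015, 0.0858]
ee_rot: [3.141, 0.0, 2.796]
wrist_force: [-0.3, -0.4, -0.5]
width: 0.0317
finger_force: 30.0
```

Release, rise, and back off towards the start for a clear view.

>>> send_rows([
  [0,0,0,0,0,0],
  [0,0,0,0,0,0],
  [0,0,0,0,0,0],
  [0,0,0,0,0,0],
  [0,0,0,0,0,0],
  [0,0,0,0,0,0],
], grip=64)

```text
time: 23.25
tool_pos: [0.6095, 0.2015, 0.0855]
ee_rot: [3.141, 0.0, 2.796]
wrist_force: [0.5, 0.3, 0.1]
width: 0.0634
finger_force: 0.0
```

>>> send_rows([
  [0,0,5,0,0,0],
  [0,0,15,0,0,0],
  [0,0,25,0,0,0],
  [0,0,30,0,0,0],
  [0,0,30,0,0,0],
  [0,0,20,0,0,0],
  [0,0,10,0,0,0],
])

```text
time: 23.83
tool_pos: [0.6107, 0.2018, 0.2255]
ee_rot: [3.138, 0.006, 2.796]
wrist_force: [1.0, 0.1, 0.4]
width: 0.0637
finger_force: 0.0
```

>>> send_rows([
  [-15,13,0,0,0,0],
  [-29,25,0,0,0,0],
  [-29,25,0,0,0,0],
  [-29,25,0,0,0,0],
  [-29,25,0,0,0,0],
  [-29,25,0,0,0,0],
  [-29,25,0,0,0,0],
  [-29,25,0,0,0,0],
])

```text
time: 24.5
tool_pos: [0.3896, 0.3901, 0.2198]
ee_rot: [-3.141, -0.001, 2.796]
wrist_force: [0.2, 0.8, 1.0]
width: 0.064
finger_force: 0.0
```

>>> send_rows([
  [-29,20,0,0,0,0],
  [-29,20,0,0,0,0],
  [-29,20,0,0,0,0],
  [-29,20,0,0,0,0],
  [-20,15,0,0,0,0],
  [-10,7,0,0,0,0],
  [0,0,0,0,0,0],
  [0,0,0,0,0,0],
])

```text
time: 25.17
tool_pos: [0.2457, 0.4911, 0.22]
ee_rot: [-3.141, 0.001, 2.797]
wrist_force: [0.4, 0.4, 0.2]
width: 0.064
finger_force: 0.0
```

```bash
python3 - <<'E'
from h import *
S=optics.snapshot('scene');T=optics.snapshot('top')
ms,mt=[optics.camera_model(n) for n in('scene','top')]
cv2.imwrite('pics/c2.png',np.hstack([S[80:320,160:480],T[100:340,160:470]])[:,:,::-1])
def proj(m,X):
    f=200/np.tan(np.radians(m['vertical_fov'])/2);c=m['R']@np.array(X)+m['t'];return np.array([m['cx']+f*c[0]/c[2],m['cy']+f*c[1]/c[2]])
def cap(img,m,X):
    a=proj(m,X).astype(int);g=cv2.cvtColor(img,cv2.COLOR_RGB2HSV).astype(int)
    w=np.zeros(g.shape[:2],bool);w[a[1]-9:a[1]+10,a[0]-9:a[0]+10]=1
    return blob(w&(g[...,2]>185)&(g[...,1]<60),*a)[0]
for n,h,p in [('tallest',.124,(.6011,-.0984)),('third',.106,(.6038,.0014)),('second',.088,(.6064,.1014)),('shortest',.07,(.6088,.2018))]:
    X,e=tri([ray(m,*cap(i,m,[*p,h+.012])) for i,m in((S,ms),(T,mt))])
    print(n,X.round(4),round(e,4),(1e3*(X[:2]-p)).round(1))
E
```

```text
Traceback (most recent call last):
  File "h.py", line 14, in blob
    w=[i for i in range(1,n) if s[i,4]>15]; i=min(w,key=lambda i:np.hypot(*(c[i]-[u,v])))
                                              ~~~^^^^^^^^^^^^^^^^^^^^^^^^^^^^^^^^^^^^^^^^
ValueError: min() iterable argument is empty
```

View pics/c2.png

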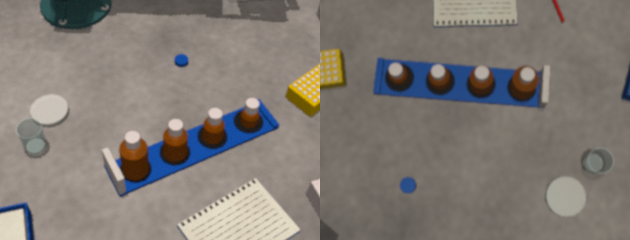

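All four stand upright in order, the tallest by the plate (left crop caps at (132,138), (176,126), (215,114) and (253,104)), and the beaker has not moved. I still need to check the centring numerically.

```bash
python3 - <<'E'
from h import *
S=optics.snapshot('scene');T=optics.snapshot('top')
ms,mt=[optics.camera_model(n) for n in('scene','top')]
def cap(img,u,v,t):
    g=cv2.cvtColor(img,cv2.COLOR_RGB2HSV).astype(int)
    w=np.zeros(g.shape[:2],bool);w[v-9:v+10,u-9:u+10]=1
    return blob(w&(g[...,2]>t)&(g[...,1]<60),u,v)
for n,p,a,b in [('tallest',(.6011,-.0984),(292,218),(367,175)),('third',(.6038,.0014),(336,206),(322,174)),('second',(.6064,.1014),(375,194),(278,172)),('shortest',(.6088,.2018),(413,184),(235,169))]:
    for t in(165,):
        c,s=cap(S,*a,t);d,s2=cap(T,*b,t)
        X,e=tri([ray(ms,*c),ray(mt,*d)]); print(n,s[2:],s2[2:],X.round(4),round(e,4),(1e3*(X[:2]-p)).round(1))
E
```

```text
tallest [ 18  15 183] [ 12  12 110] [ 0.6017 -0.0994  0.1377] 0.0008 [ 0.6 -1. ]
third [ 15  13 146] [ 12  11 108] [0.6047 0.0011 0.1186] 0.0006 [ 0.9 -0.3]
second [ 15  12 142] [12 11 98] [0.6068 0.1014 0.1008] 0.0006 [ 0.4 -0. ]
shortest [ 15  12 121] [11 11 94] [0.6103 0.201  0.0824] 0.0004 [ 1.5 -0.8]
```

All four are centred within 2 mm and at the expected heights, so I'm handing in the job.

```bash
python3 -c "
from bench import ticket
print(ticket.close_job())"
```

```text
the job is handed in; nothing more can be done
None
```

I stood the four bottles upright on their pads in height order, with the tallest next to the white plate. By camera each is within 2 mm of its pad's centre, the beaker looks unmoved, and I handed the job in at about 25 s without a verdict coming back.

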